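# Get the ink pad out from behind the hand stamps

## Task

The ink pad lies in the carton lid behind a row of three hand stamps: leave it there while you first stand all three stamps aside, upright, in the empty carton lid; then take the ink pad out and lay it flat, the same way up, in the white outline in the middle of the stamping mat, lengthways with the outline; then put every stamp back upright on the very spot where it stood at the start. Leave the stapler, the mug and the bell alone.

Things in the scene. Friction and masses are not known exactly. Their poses are not given: they have to be found in the camera images.
- home_lid: Carton lid (open cardboard tray, fixed to the table) that holds the three stamps and the ink pad. Inside 165 (its x) x 200 (its y) mm, walls and floor 4 mm thick, 35 mm high outside. Origin: centre of the underside; z up. At the start the stamps stand in a row along its y, about 60 mm apart (about 30 mm to its -x side of the middle), in a random order; the pad lies close behind them, to its +x side.
- side_lid: Empty carton lid (fixed), the side area for the stamps: long and narrow, inside 240 (its x) x 120 (its y) mm, walls and floor 4 mm thick, 35 mm high outside. Origin: centre of the underside; z up. It lies to the left or right of home_lid, the mat on the other side.
- mat: Dark rubber stamping mat (fixed), 170 (its x) x 100 (its y) x 4 mm, with a white rectangular outline 122 (x) x 62 (y) mm in its middle. Origin: centre of the underside; z up, its top is 4 mm above.
- stamp_oblong: Hand stamp, 100 g, oblong foot 36 (x) x 50 (y) x 18 mm, with a pear-shaped pale wooden handle on its middle, round, 28 mm thick from 54 to 80 mm above the underside, thinner below and above; 90 mm tall in all. Origin: centre of the underside; z up.
- stamp_round: Hand stamp, 100 g, round foot 46 mm across and 18 mm high, with a straight black round handle, 24 mm thick, on its middle, 87 mm tall in all. Origin: centre of the underside; z up.
- stamp_tee: Hand stamp, 110 g, square foot 44 x 44 x 18 mm, thin steel stem (16 mm thick) and a dark wooden cross bar on top: 18 (its x) x 48 (its y) mm, from 58 to 84 mm above the underside. Origin: centre of the underside; z up. At the start the bar lies along the row, so grip it across, along x.
- ink_pad: Closed ink pad, 130 g: flat case 48 (its x) x 112 (its y) x 24 mm, steel top on a black bottom. Origin: centre of the underside; z up. Grip it across its 48 mm; the stamps' feet stand about 8 mm from its near long side, so a finger goes in only once they are gone. About 33 mm are free between it and the far wall of the lid. On the mat its y lies along the mat's x, either way round.
- stapler: Bystander: black and grey desk stapler, 36 x 140 x 54 mm. Origin: centre of the underside. Leave it alone.
- mug: Bystander: white mug, 80 mm across, 92 mm tall. Origin: centre of the underside. Leave it alone.
- bell: Bystander: steel desk bell, 84 mm across, 58 mm tall. Origin: centre of the underside. Leave it alone.
Things that resemble listed ones, but are neither listed nor needed, are in the scene too. What is shaped like the stamp_round but green or red is not meant.

How it is judged:
On the way, in this order (a step that is already met when the one before it is completed fails the run):
1. all three stamps stand upright and released in the empty side lid, the ink pad still inside the home lid (x of stamp_oblong in the frame of side_lid between -0.11 and 0.11 m and y of stamp_oblong in the frame of side_lid between -0.05 and 0.05 m and z of stamp_oblong in the frame of side_lid between -0.002 and 0.012 m and angle between each of stamp_oblong, stamp_round, stamp_tee's own z axis and vertical below 0.12 rad and linear speed of each of stamp_oblong, stamp_round, stamp_tee below 0.02 m/s and contact force between each of stamp_oblong, stamp_round, stamp_tee and the fingers below 0.05 N and x of stamp_round in the frame of side_lid between -0.11 and 0.11 m and y of stamp_round in the frame of side_lid between -0.05 and 0.05 m and z of stamp_round in the frame of side_lid between -0.002 and 0.012 m and x of stamp_tee in the frame of side_lid between -0.11 and 0.11 m and y of stamp_tee in the frame of side_lid between -0.05 and 0.05 m and z of stamp_tee in the frame of side_lid between -0.002 and 0.012 m and x of ink_pad in the frame of home_lid between -0.07 and 0.07 m and y of ink_pad in the frame of home_lid between -0.08 and 0.08 m and z of ink_pad in the frame of home_lid between -0.002 and 0.03 m), for 0.2 s.
2. the ink pad lies released in the outline of the mat, the stamps still standing aside (horizontal distance between ink_pad and mat below 0.015 m and angle between the y axis of ink_pad and the x axis of mat, either way round below 0.26 rad and angle between each of ink_pad, stamp_oblong, stamp_round, stamp_tee's own z axis and vertical below 0.12 rad and z of ink_pad in the frame of mat below 0.009 m and linear speed of each of ink_pad, stamp_oblong, stamp_round, stamp_tee below 0.02 m/s and contact force between each of ink_pad, stamp_oblong, stamp_round, stamp_tee and the fingers below 0.05 N and x of stamp_oblong in the frame of side_lid between -0.11 and 0.11 m and y of stamp_oblong in the frame of side_lid between -0.05 and 0.05 m and z of stamp_oblong in the frame of side_lid between -0.002 and 0.012 m and x of stamp_round in the frame of side_lid between -0.11 and 0.11 m and y of stamp_round in the frame of side_lid between -0.05 and 0.05 m and z of stamp_round in the frame of side_lid between -0.002 and 0.012 m and x of stamp_tee in the frame of side_lid between -0.11 and 0.11 m and y of stamp_tee in the frame of side_lid between -0.05 and 0.05 m and z of stamp_tee in the frame of side_lid between -0.002 and 0.012 m), for 0.2 s.
At the end, for the whole second after the job is handed in: The ink pad lies flat, right way up and released on the mat, its centre within 15 mm of the mat's middle and its length within 15 degrees of the mat's; each stamp stands upright, released and at rest within 12 mm of where it stood at the start (horizontal distance between ink_pad and mat below 0.015 m and angle between the y axis of ink_pad and the x axis of mat, either way round below 0.26 rad and angle between each of ink_pad, stamp_oblong, stamp_round, stamp_tee's own z axis and vertical below 0.12 rad and z of ink_pad in the frame of mat below 0.009 m and linear speed of each of ink_pad, stamp_oblong, stamp_round, stamp_tee below 0.02 m/s and contact force between each of ink_pad, stamp_oblong, stamp_round, stamp_tee and the fingers below 0.05 N and distance of each of stamp_oblong, stamp_round, stamp_tee from where it was at the start of the episode below 0.012 m); the robot touches nothing.
It fails at once if the stapler is moved more than 25 mm or tipped (distance of stapler from where it was at the start of the episode above 0.025 m or angle between stapler's own z axis and vertical above 0.3 rad).
It fails at once if the mug is moved more than 25 mm or tipped (distance of mug from where it was at the start of the episode above 0.025 m or angle between mug's own z axis and vertical above 0.3 rad).
It fails at once if the bell is moved more than 25 mm or tipped (distance of bell from where it was at the start of the episode above 0.025 m or angle between bell's own z axis and vertical above 0.3 rad).
It fails at once if the ink pad is taken out while a stamp still stands in the home lid (height (world z) of ink_pad above 0.06 m and ((x of stamp_oblong in the frame of home_lid between -0.0825 and 0.0825 m and y of stamp_oblong in the frame of home_lid between -0.1 and 0.1 m and z of stamp_oblong in the frame of home_lid between -0.01 and 0.012 m) or (x of stamp_round in the frame of home_lid between -0.0825 and 0.0825 m and y of stamp_round in the frame of home_lid between -0.1 and 0.1 m and z of stamp_round in the frame of home_lid between -0.01 and 0.012 m) or (x of stamp_tee in the frame of home_lid between -0.0825 and 0.0825 m and y of stamp_tee in the frame of home_lid between -0.1 and 0.1 m and z of stamp_tee in the frame of home_lid between -0.01 and 0.012 m))).
It also fails if it takes over 144 s, if anything falls off the work surface, if the arm or the gripper's body presses on something with over 40 N, if the wrist force passes 120 N, or if a joint passes its speed limit or range.

## Robot

A 6-joint arm with a two-finger parallel gripper is mounted at the origin on the work surface. World frame = base frame: x ahead of the robot, y to its left, z up, the work surface at z = 0. Lengths are in m, angles in rad, forces in N, time in s.
With the tool pointing down it reaches from about 0.3 to 0.875 m from the base axis. Payload 6.4 kg.
Tool frame: the origin (TCP) lies midway between the tips of the shut fingers; the grasp point (between the pads) lies 19 mm behind it; z points along the fingers, y is the line along which they close (so a half turn about z gives the same grasp; the last joint's range is limited). The gripper opens to 85 mm and grips with 20 to 120 N. Pads are 22 mm wide; open, the fingers measure 114 mm over their backs; the gripper's body (76 mm by 85 mm) begins 54 mm behind the grasp point. The pads swing forward as they close: fully open they stand 13 mm farther back than shut.
Start: joints at [-0.206, 0.181, 1.607, -0, 1.354, -0.206], TCP at [0.575, 0, 0.208] pointing down, gripper open.
Joint ranges: [-2.99, 2.99], [-0.89, 2.07], [0.3, 2.58], [-1.14, 4.28], [0, 2.63], [-3.12, 3.12]. Speed limits (rad/s): [2.57, 2.57, 3.01, 3.14, 3.14, 3.14].

## Interface

Orientations are given as a unit quaternion [w, x, y, z].
In Python, from bench import sensors, vision, ctrl gives the robot as it stands.
- The arm moves only by the tool carry_out, never from a script. Its argument "deltas" is text: rows parted by semicolons, each of 7 numbers parted by spaces: the shift along the tool's x, y, z in mm, then the turn, a rotation vector about the tool's x, y, z in rad, then the closure, from 0 (fully open) to 1 (shut). In form: tx ty tz ax ay az claw; .... A call has 1 to 12 rows; each row is the pose to reach, as a shift and turn from the pose commanded when the call began, along the tool's axes at that moment; what a row does not reach only later rows make up. A row lasts 1/8 s, in which the tool goes at most 62.5 mm and 10.7 degrees, less where a joint would pass 70% of its speed; a pose out of reach is approached as far as the arm can. A call with a gripper value outside its range is refused whole. The fingers move at their own pace and stop on an object; the grip force is fixed at half the most. Time passes only in rows, so rows that repeat a pose let the fingers close. It gives the time, the measured TCP pose, the force, the opening and the grip force at its end, in the units of the state.
- sensors.get_obs(): the state, without advancing time (a new reading comes with each control period).
- vision.camera(name): name is "scene" or "side" or "wrist"; returns the picture (400x640x3 uint8, blue, green, red); there is no depth.
- vision.camera_model(name): a dict with "K" (3x3 intrinsics, pixels), "extrinsics" (4x4, takes a point from world to camera coordinates); the wrist camera has in their place "hand_eye" (4x4, takes a point from camera to tool coordinates, whose origin is the TCP and whose axes are the flange's). Camera axes: x right, y down, z forward; pixel columns grow to the right and rows downward; lengths in m; the calibration is good to about 2 mm. A picture is of the moment at which its call begins: read the wrist's pose just before it. camera_model takes no time and is no camera call.
- ctrl.hand_in(): hands the job in; it is judged then, once.
The state is a dict: "time_s": time; "q": joint angles; "dq": joint speeds; "joint_efforts": joint torques, N m; "eef_pos": TCP position; "eef_rot": TCP orientation; "wrist_force": force on the tool from outside, world axes, zero at the start; "torque": the same for the moment, N m; "opening": opening from 0.0 (shut) to 1.0 (fully open); "grasp_force": force on a finger pad.
Only numpy, scipy, OpenCV 4.12 (cv2) and the standard library are available. Lean on these libraries where they do the work, as an engineer would, in place of code of your own. Each camera call takes 0.05 s, during which the arm holds its last target. There are 200 camera calls.

## Working session

There is one attempt and no reset: what is moved stays moved. The work goes in short steps, Python scripts to look and compute and a tool call to move; the robot and the scene stay as the last step left them, time stands still between calls to the robot, and variables do not carry over. Pictures are saved under pics/ and viewed, at most 14 in all, crops included, and the job is handed in when it is done.

Besides the shell and the picture viewer there is one more tool, called as name(argument=value, ...) on one line, values as JSON. carry_out: Moves the arm, as the interface text tells. Its arguments: {"type":"object","properties":{"deltas":{"type":"string"}},"required":["deltas"]}

```bash
ls; mkdir -p pics
cat > h.py <<'E'
import numpy as np, cv2
from bench import sensors, vision, ctrl
from scipy.spatial.transform import Rotation as R
def snap(n,f): 
    o=sensors.get_obs(); im=vision.camera(n); cv2.imwrite('pics/'+f,im); return o,im
def Rq(q): return R.from_quat([q[1],q[2],q[3],q[0]]).as_matrix()
def ray(n,uv,o=None):
    m=vision.camera_model(n); K=np.array(m['K'])
    d=np.linalg.inv(K)@np.array([uv[0],uv[1],1.])
    if n=='wrist':
        H=np.array(m['hand_eye']); Rt=Rq(o['eef_rot']); p=np.array(o['eef_pos'])
        return Rt@H[:3,3]+p, Rt@H[:3,:3]@d
    E=np.array(m['extrinsics']); return -E[:3,:3].T@E[:3,3], E[:3,:3].T@d
def at(n,uv,z,o=None):
    c,d=ray(n,uv,o); return c+d*(z-c[2])/d[2]
E
python3 - <<'E'
from h import *
for n in ['scene','side','wrist']:
    o,im=snap(n,n+'0.png')
print(o['eef_pos'],o['eef_rot'],o['time_s'])
for n in ['scene','side']: print(ray(n,(320,200)),vision.camera_model(n)['K'][0])
print(vision.camera_model('wrist'))
print(Rq(o['eef_rot']).round(3))
E
```

```text
pics
[5.74452123e-01 1.29066730e-04 2.07462624e-01] [-6.83990201e-04  7.07115981e-01  7.07097107e-01 -4.50141514e-04] 0.1
(array([ 1.33005122, -0.35544343,  0.82264738]), array([-0.63370258,  0.32337379, -0.70280891])) [512.48434809   0.         317.71150315]
(array([0.13488653, 0.82219395, 0.7128565 ]), array([ 0.38648454, -0.71082777, -0.58792057])) [504.49931961   0.         317.28328315]
{'K': array([[317.2113343 ,   0.        , 319.8597182 ],
       [  0.        , 317.2113343 , 193.17514708],
       [  0.        ,   0.        ,   1.        ]]), 'hand_eye': array([[-4.09152020e-04, -9.58585075e-01, -2.84806052e-01,
         7.27652016e-02],
       [ 9.99999826e-01, -5.13436848e-04,  2.91499952e-04,
         2.68706633e-04],
       [-4.25657425e-04, -2.84805883e-01,  9.58585118e-01,
        -1.65914137e-01],
       [ 0.00000000e+00,  0.00000000e+00,  0.00000000e+00,
         1.00000000e+00]])}
[[ 0.     1.    -0.002]
 [ 1.    -0.     0.   ]
 [ 0.    -0.002 -1.   ]]
```

View pics/scene0.png

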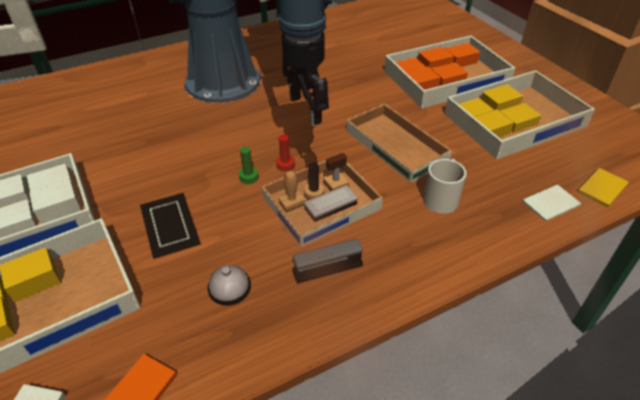

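View pics/side0.png

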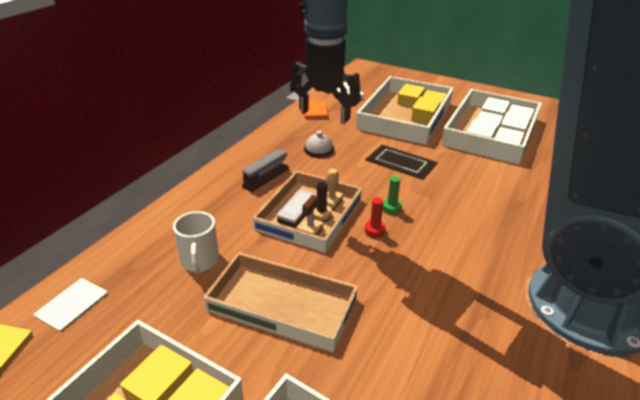

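View pics/wrist0.png

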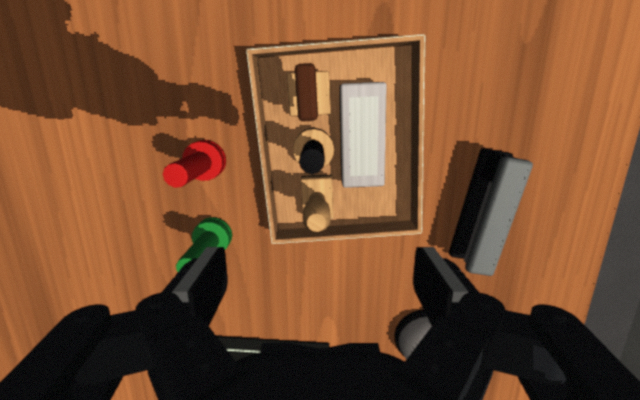

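Wrist view: the home lid spans (248,48)-(424,36)-(422,232)-(273,243), with the tee at (307,91), the black round stamp at (312,156), the pear-handled oblong at (317,212) and the pad at (364,135).

Lookalikes are the red (177,172) and green (195,260) round stamps, which I exclude because the description asks for the black handle inside the lid. The mat is at scene (170,225) and the empty side lid at scene (398,140). The yellow, orange and white bins are not needed.

Run:
```python
from h import *
o=sensors.get_obs()
def P(l,n,pts,z):
    a=np.array([at(n,p,z,o)[:2] for p in pts]); print(l,(a*1000).round(0).tolist(),'mean',(a.mean(0)*1000).round(1))
P('home','wrist',[(248,48),(424,36),(422,232),(273,243)],.035)
P('tee','wrist',[(297,65),(317,64),(316,118),(300,119)],.088)
P('round','wrist',[(312,156)],.091)
P('roundfoot','wrist',[(314,150)],.022)
P('pear','wrist',[(317,214)],.086)
P('pad','wrist',[(341,84),(386,83),(384,186),(343,186)],.028)
P('side','scene',[(347,125),(386,105),(450,150),(410,175)],.035)
P('side','side',[(240,257),(357,290),(330,345),(207,296)],.035)
P('mat','scene',[(140,203),(186,194),(199,246),(152,256)],.004)
P('mat','side',[(392,146),(438,160),(417,177),(366,161)],.004)
P('mug','scene',[(447,172)],.092)
im=cv2.imread('pics/wrist0.png')[20:260,230:440]; cv2.imwrite('pics/c0.png',cv2.resize(im,None,fx=2.5,fy=2.5,interpolation=cv2.INTER_CUBIC))
```

```text
home [[504.0, 121.0], [676.0, 131.0], [693.0, -74.0], [520.0, -88.0]] mean [598.2  22.3]
tee [[556.0, 100.0], [572.0, 101.0], [571.0, 57.0], [557.0, 56.0]] mean [564.2  78.5]
round [[568.0, 24.0]] mean [567.7  23.8]
roundfoot [[568.0, 19.0]] mean [568.2  18.5]
pear [[572.0, -33.0]] mean [572.  -33.5]
pad [[597.0, 88.0], [643.0, 89.0], [647.0, -21.0], [601.0, -21.0]] mean [621.8  33.4]
side [[409.0, 195.0], [380.0, 332.0], [614.0, 364.0], [644.0, 227.0]] mean [512.  279.4]
side [[624.0, 249.0], [385.0, 214.0], [371.0, 346.0], [613.0, 362.0]] mean [498.3 292.6]
mat [[409.0, -345.0], [429.0, -243.0], [595.0, -265.0], [575.0, -359.0]] mean [ 502.2 -303. ]
mat [[551.0, -363.0], [415.0, -355.0], [435.0, -247.0], [581.0, -252.0]] mean [ 495.4 -304.5]
mug [[723.0, 260.0]] mean [722.9 260.2]
```

View pics/c0.png

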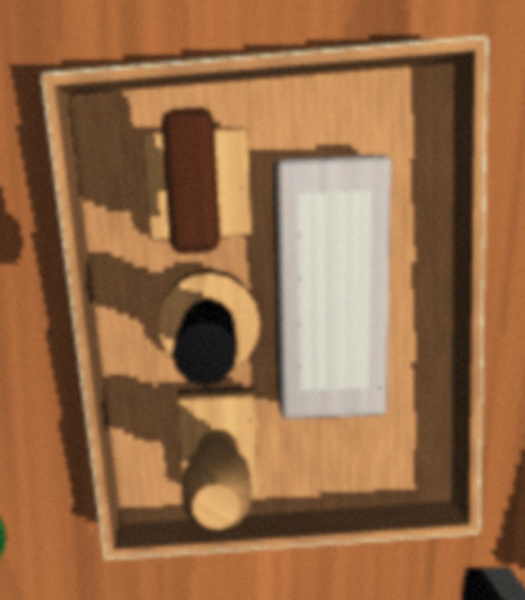

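The crop confirms it: dark cross bar on top, black round handle with a wooden foot in the middle, pale pear handle with an oblong foot at the bottom, and the grey pad to their right. I'll refine the stamp positions using feet and tops.

Run:
```python
from h import *
o=sensors.get_obs()
f=lambda l,u,v,z:print(l,(at('wrist',(230+u/2.5,20+v/2.5),z,o)*1000).round(1)[:2])
f('tee foot',201,183,.022); f('tee bar',191,180,.088)
f('tee footL',152,183,.022);f('tee footR',250,183,.022)
f('round foot',210,322,.022); f('round top',206,358,.091)
f('obl foot top edge',216,392,.022); f('obl top',218,507,.094); f('oblL',180,410,.022);f('oblR',255,410,.022)
print(at('scene',(229,285),.03)[:2], at('scene',(285,140),.08)[:2],at('scene',(247,152),.08)[:2],at('scene',(330,252),.054)[:2])
```

```text
tee foot [564.7  78.7]
tee bar [563.2  78.6]
tee footL [544.   78.7]
tee footR [585.4  78.7]
round foot [568.2  19.9]
round top [568.   17.2]
obl foot top edge [570.7 -12.1]
obl top [572.2 -39.4]
oblL [554.2 -20.5]
oblR [588.6 -20.6]
[ 0.73737076 -0.24769965] [0.4444248  0.00609719] [ 0.44381802 -0.08914256] [ 0.77294392 -0.05068799]
```

carry_out(deltas="40 -5 0 0 0 0 0; 78.5 -10.5 0 0 0 0 0; 78.5 -10.5 20 0 0 0 0; 78.5 -10.5 60 0 0 0 0; 78.5 -10.5 100 0 0 0 0; 78.5 -10.5 135 0 0 0 0; 78.5 -10.5 152 0 0 0 0; 78.5 -10.5 152 0 0 0 0; 78.5 -10.5 152 0 0 0 1; 78.5 -10.5 152 0 0 0 1; 78.5 -10.5 152 0 0 0 1; 78.5 -10.5 152 0 0 0 1")

```text
time_s: 1.65
eef_pos: [0.5649, 0.0787, 0.0571]
eef_rot: [0.0, 0.707, 0.707, 0.0]
wrist_force: [-0.7, -0.1, 3.8]
opening: 0.19
grasp_force: 59.9
```

carry_out(deltas="0 0 -30 0 0 0 1; 0 0 -80 0 0 0 1; 0 0 -130 0 0 0 1; 0 0 -150 0 0 0 1; 40 -20 -150 0 0 0 1; 90 -50 -150 0 0 0 1; 125 -60 -150 0 0 0 1; 125 -60 -150 0 0 0 1; 125 -60 -150 0 0 0 1")

```text
time_s: 2.78
eef_pos: [0.5045, 0.2032, 0.2062]
eef_rot: [0.0, 0.707, 0.707, -0.0]
wrist_force: [-0.5, 0.2, -1.1]
opening: 0.181
grasp_force: 59.2
```

Run:
```python
from h import *
o,im=snap('wrist','w1.png'); print(o['eef_pos'],o['eef_rot'],o['opening'],o['grasp_force'],o['wrist_force'])
```

```text
[0.50452889 0.20322172 0.20617166] [ 1.40123899e-04  7.06940584e-01  7.07272896e-01 -2.05708103e-04] 0.1811567706767288 59.17468535481021 [-0.4643995   0.16376094 -1.07007603]
```

View pics/w1.png

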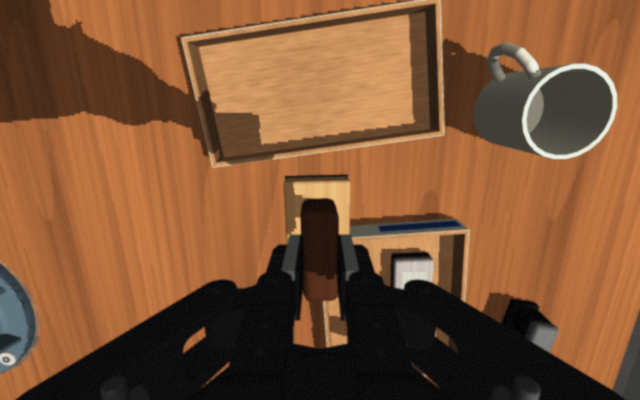

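The tee hangs upright in the grip. The side lid's rim corners are (181,37), (438,1), (444,133) and (213,166), and the mug is at about (568,110).

Run:
```python
from h import *
o=sensors.get_obs()
a=np.array([at('wrist',p,.035,o)[:2]*1000 for p in [(181,37),(438,1),(444,133),(213,166)]]); print(a.round(0),a.mean(0))
d=(a[1]+a[2]-a[0]-a[3])/2; c=a.mean(0); u=d/np.linalg.norm(d); print(np.linalg.norm(d),np.degrees(np.arctan2(u[1],u[0])))
for s in (-78,0,78): print(c+s*u)
print(at('wrist',(568,110),.092,o))
```

```text
[[371. 333.]
 [616. 364.]
 [635. 241.]
 [390. 206.]] [503.07902199 285.97614221]
247.7390134267728 7.606707577888128
[425.76541807 275.65109265]
[503.07902199 285.97614221]
[580.39262591 296.30119177]
[0.71726826 0.26629148 0.092     ]
```

carry_out(deltas="30 25 0 0 0 0 1; 65 50 0 0 0 0 1; 93 75.5 0 0 0 0 1; 93 75.5 30 0 0 0 1; 93 75.5 75 0 0 0 1; 93 75.5 115 0 0 0 1; 93 75.5 138 0 0 0 1; 93 75.5 149 0 0 0 1; 93 75.5 149.5 0 0 0 1; 93 75.5 149.5 0 0 0 0.4; 93 75.5 149.5 0 0 0 0.4; 93 75.5 149.5 0 0 0 0.4")

```text
time_s: 4.32
eef_pos: [0.5803, 0.2965, 0.0571]
eef_rot: [0.0, 0.707, 0.707, 0.0]
wrist_force: [0.1, 0.0, -0.2]
opening: 0.6
grasp_force: 0.0
```

carry_out(deltas="0 0 -30 0 0 0 0.4; 0 0 -80 0 0 0 0.4; 0 0 -130 0 0 0 0.4; 0 0 -150 0 0 0 0.4; -40 0 -150 0 0 0 0.3; -95 0 -150 0 0 0 0.3; -150 -5 -150 0 0 0 0.3; -205 -10 -150 0 0 0 0.3; -255 -12.5 -150 0 0 0 0.3; -277.5 -12.5 -150 0 0 0 0.3; -277.5 -12.5 -150 0 0 0 0.3; -277.5 -12.5 -150 0 0 0 0.3")

```text
time_s: 5.82
eef_pos: [0.5671, 0.0197, 0.2061]
eef_rot: [-0.001, 0.707, 0.707, -0.0]
wrist_force: [0.2, 0.3, -0.7]
opening: 0.7
grasp_force: 0.0
```

Run:
```python
from h import *
o,im=snap('wrist','w2.png'); print(o['eef_pos'],o['opening'])
o2,im2=snap('side','s2.png')
cv2.imwrite('pics/both.png',np.hstack([cv2.resize(im,(480,300)),cv2.resize(im2[180:380,150:400],(320,256))[:300] if 0 else cv2.resize(im2[180:380,150:400],(320,300))]))
```

```text
[0.56714468 0.01972878 0.20611745] 0.7000556333747782
```

View pics/both.png

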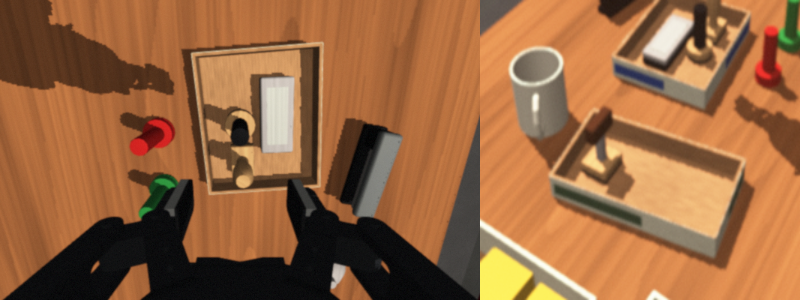

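The tee stands upright in the side lid and the remaining stamps are undisturbed. Next I grip the round stamp.

carry_out(deltas="-1 1 40 0 0 0 0.3; -1 1 85 0 0 0 0.3; -1 1 125 0 0 0 0.3; -1 1 149 0 0 0 0.3; -1 1 149 0 0 0 0.3; -1 1 149 0 0 0 1; -1 1 149 0 0 0 1; -1 1 149 0 0 0 1; -1 1 149 0 0 0 1; -1 1 120 0 0 0 1; -1 1 60 0 0 0 1; -1 1 0 0 0 0 1")

```text
time_s: 7.42
eef_pos: [0.5682, 0.018, 0.2086]
eef_rot: [-0.0, 0.707, 0.707, -0.0]
wrist_force: [2.1, 0.6, -0.5]
opening: 0.244
grasp_force: 58.8
```

carry_out(deltas="45 -10 0 0 0 0 1; 100 -25 0 0 0 0 1; 155 -40 0 0 0 0 1; 210 -55 0 0 0 0 1; 250 -65 0 0 0 0 1; 267.5 -65 0 0 0 0 1; 267.5 -65 35 0 0 0 1; 267.5 -65 80 0 0 0 1; 267.5 -65 120 0 0 0 1; 267.5 -65 140 0 0 0 1; 267.5 -65 149 0 0 0 1; 267.5 -65 149 0 0 0 1")

```text
time_s: 8.93
eef_pos: [0.5047, 0.2854, 0.0599]
eef_rot: [0.0, 0.707, 0.707, 0.001]
wrist_force: [-4.5, 0.2, 7.8]
opening: 0.244
grasp_force: 60.0
```

carry_out(deltas="0 0 0 0 0 0 0.5; 0 0 0 0 0 0 0.5; 0 0 0 0 0 0 0.5; 0 0 -30 0 0 0 0.5; 0 0 -80 0 0 0 0.5; 0 0 -130 0 0 0 0.5; 0 0 -150 0 0 0 0.4; -50 10 -150 0 0 0 0.4; -105 25 -150 0 0 0 0.4; -160 40 -150 0 0 0 0.3; -215 55 -150 0 0 0 0.3; -265 68.5 -150 0 0 0 0.3")

```text
time_s: 10.42
eef_pos: [0.5723, 0.0184, 0.2079]
eef_rot: [0.0, 0.707, 0.707, 0.0]
wrist_force: [1.7, 0.6, -0.3]
opening: 0.697
grasp_force: 0.0
```

carry_out(deltas="-40 0 0 0 0 0 0.3; -59 0 0 0 0 0 0.3; -59 0 30 0 0 0 0.3; -59 0 80 0 0 0 0.3; -59 0 125 0 0 0 0.3; -59 0 154 0 0 0 0.3; -59 0 154 0 0 0 0.3; -59 0 154 0 0 0 1; -59 0 154 0 0 0 1; -59 0 154 0 0 0 1; -59 0 154 0 0 0 1")

```text
time_s: 11.8
eef_pos: [0.5735, -0.0388, 0.0561]
eef_rot: [0.002, 0.707, 0.707, 0.001]
wrist_force: [-1.7, 0.9, 6.2]
opening: 0.288
grasp_force: 58.7
```

Run:
```python
from h import *
o,im=snap('wrist','w3.png'); print(o['eef_pos'],o['opening'])
o2,im2=snap('side','s3.png')
cv2.imwrite('pics/both3.png',np.hstack([cv2.resize(im,(480,300)),cv2.resize(im2[180:380,150:400],(320,300))]))
```

```text
[ 0.5735288  -0.03875191  0.05614971] 0.28823053448965236
```

View pics/both3.png

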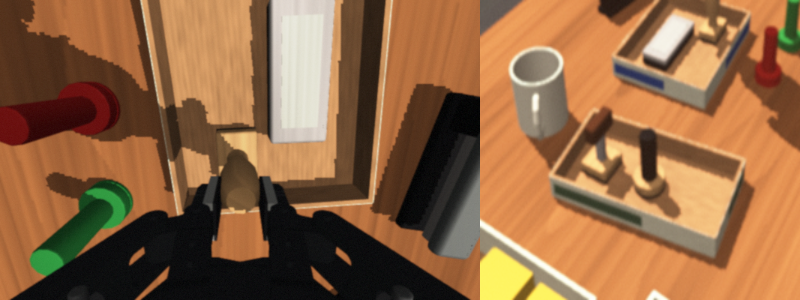

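carry_out(deltas="0 0 -40 0 0 0 1; 0 0 -90 0 0 0 1; 0 0 -140 0 0 0 1; 0 0 -154 0 0 0 1; 50 -20 -154 0 0 0 1; 100 -40 -154 0 0 0 1; 150 -65 -154 0 0 0 1; 200 -90 -154 0 0 0 1; 250 -115 -154 0 0 0 1; 295 -140 -154 0 0 0 1; 314 -146 -154 0 0 0 1; 314 -146 -154 0 0 0 1")

```text
time_s: 13.4
eef_pos: [0.4249, 0.2766, 0.2073]
eef_rot: [-0.0, 0.706, 0.708, -0.0]
wrist_force: [1.0, -0.1, -0.9]
opening: 0.283
grasp_force: 59.3
```

carry_out(deltas="0 0 40 0 0 0 1; 0 0 90 0 0 0 1; 0 0 130 0 0 0 1; 0 0 146 0 0 0 1; 0 0 153 0 0 0 1; 0 0 153 0 0 0 1; 0 0 153 0 0 0 0.5; 0 0 153 0 0 0 0.5; 0 0 153 0 0 0 0.5; 0 0 110 0 0 0 0.5; 0 0 60 0 0 0 0.5; 0 0 0 0 0 0 0.5")

```text
time_s: 14.9
eef_pos: [0.4252, 0.2752, 0.2086]
eef_rot: [-0.0, 0.707, 0.707, -0.001]
wrist_force: [0.8, -0.7, 0.5]
opening: 0.498
grasp_force: 0.0
```

Run:
```python
from h import *
o,im=snap('wrist','w4.png'); print(o['eef_pos'],o['opening'])
o2,im2=snap('side','s4.png'); o3,im3=snap('scene','c4.png')
cv2.imwrite('pics/both4.png',np.vstack([np.hstack([cv2.resize(im2[180:380,150:400],(400,320)),cv2.resize(im3[80:230,240:470],(400,320))]),cv2.resize(im3[170:310,130:280],(800,280))*0+cv2.resize(cv2.copyMakeBorder(im3[170:310,120:270],0,0,125,125,0),(800,280))]))
```

```text
[0.42517357 0.27521249 0.20857853] 0.49809664862311065
```

View pics/both4.png

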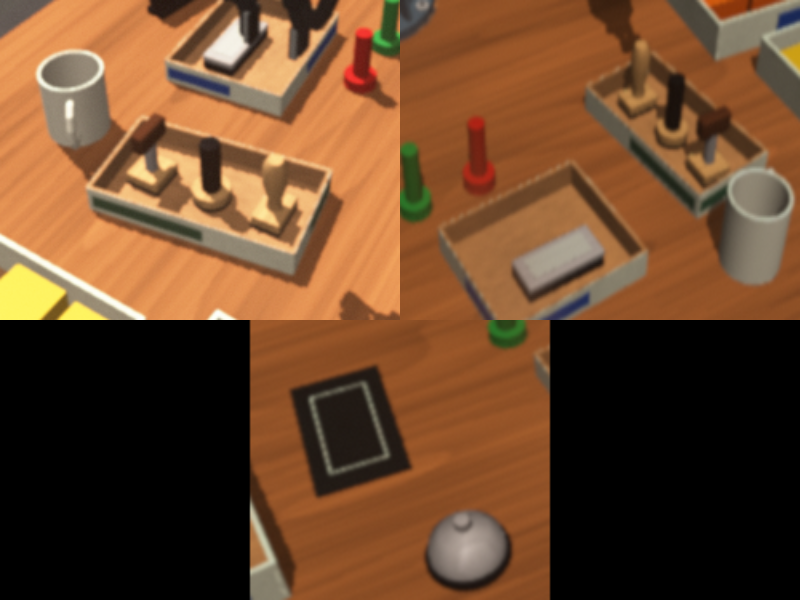

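All three stamps stand upright in the side lid, and the pad is still in the home lid. Next I look at the pad from close by.

carry_out(deltas="-45 20 0 0 0 0 0.3; -90 45 0 0 0 0 0.3; -135 75 0 0 0 0 0.3; -180 105 0 0 0 0 0.3; -225 140 0 0 0 0 0.3; -270 175 0 0 0 0 0.3; -305 196 20 0 0 0 0.3; -305 196 20 0 0 0 0.3; -305 196 20 0 0 0 0.3")

```text
time_s: 16.18
eef_pos: [0.621, -0.0289, 0.1864]
eef_rot: [-0.001, 0.707, 0.707, -0.001]
wrist_force: [0.6, 0.6, -0.1]
opening: 0.696
grasp_force: 0.0
```

Run:
```python
from h import *
o,im=snap('wrist','w5.png'); print(o['eef_pos'],o['opening'],o['eef_rot'])
```

```text
[ 0.62100395 -0.02892958  0.18635519] 0.6963287123849825 [-1.30067956e-03  7.07188467e-01  7.07023652e-01 -5.80209776e-04]
```

View pics/w5.png

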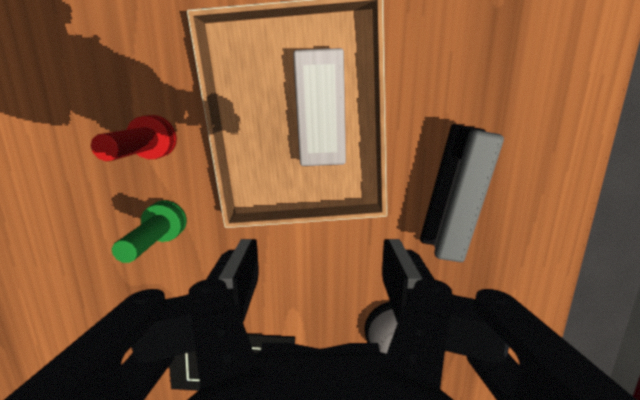

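The pad's top corners are (295,50), (342,48), (345,163) and (301,164). The right rim of the lid runs from (381,0) to (385,214).

Run:
```python
from h import *
o=sensors.get_obs()
a=np.array([at('wrist',p,.028,o)[:2]*1000 for p in [(295,50),(342,48),(345,163),(301,164)]]); print(a.round(0),a.mean(0))
d=(a[0]+a[1]-a[2]-a[3]); print(np.degrees(np.arctan2(-d[0],d[1])))
print([at('wrist',p,.035,o)[:2] for p in [(378,5),(383,213)]])
```

```text
[[598.  89.]
 [642.  90.]
 [648. -20.]
 [602. -21.]] [622.42979575  34.70278178]
2.3975086078655217
[array([0.67315376, 0.12445312]), array([ 0.68877258, -0.07216341])]
```

carry_out(deltas="35 1 0 0 0 -0.042 0.25; 64 1 0 0 0 -0.042 0.25; 64 1 40 0 0 -0.042 0.25; 64 1 85 0 0 -0.042 0.25; 64 1 130 0 0 -0.042 0.25; 64 1 155 0 0 -0.042 0.25; 64 1 170 0 0 -0.042 0.25; 64 1 177 0 0 -0.042 0.25; 64 1 177 0 0 -0.042 0.25")

```text
time_s: 17.35
eef_pos: [0.6234, 0.0348, 0.0115]
eef_rot: [0.0, 0.692, 0.722, 0.0]
wrist_force: [-0.6, -0.7, -0.2]
opening: 0.749
grasp_force: 0.0
```

carry_out(deltas="0 0 0 0 0 0 1; 0 0 0 0 0 0 1; 0 0 0 0 0 0 1; 0 0 0 0 0 0 1")

```text
time_s: 17.85
eef_pos: [0.6231, 0.0345, 0.011]
eef_rot: [0.0, 0.692, 0.722, 0.0]
wrist_force: [0.0, -0.3, 0.2]
opening: -0.0
grasp_force: 0.0
```

Run:
```python
from h import *
o,im=snap('wrist','w6.png'); print(o['eef_pos'],o['opening'],o['grasp_force'])
o2,im2=snap('side','s6.png'); o3,im3=snap('scene','c6.png')
cv2.imwrite('pics/b6.png',np.vstack([cv2.resize(im,(480,300)), np.hstack([cv2.resize(im2[160:260,240:370],(240,300)),cv2.resize(im3[140:250,250:390],(240,300))])]))
```

```text
[0.62312719 0.03447786 0.01100485] -0.0004663908008582587 0.0
```

View pics/b6.png

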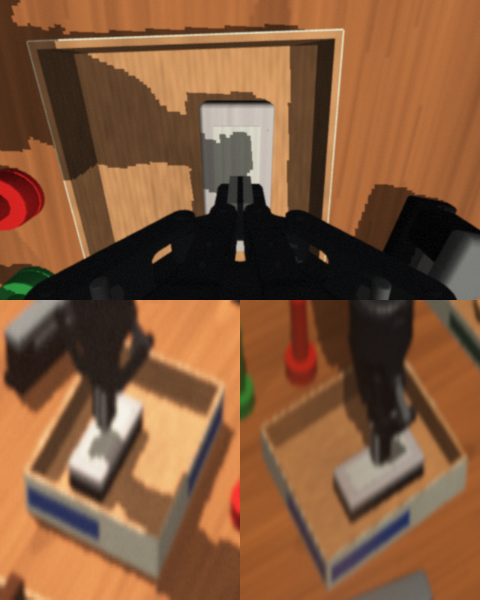

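Run:
```python
from h import *
a=cv2.imread('pics/s6.png');b=cv2.imread('pics/c6.png')
f=lambda i,x,y:cv2.resize(i[y:y+100,x:x+80],(400,500),interpolation=cv2.INTER_CUBIC)
cv2.imwrite('pics/b7.png',np.hstack([f(a,250,150),f(b,290,130)]))
def proj(n,p):
    m=vision.camera_model(n);E=np.array(m['extrinsics']);q=np.array(m['K'])@(E[:3,:3]@p+E[:3,3]);return q[:2]/q[2]
for z in (.011,.028,.04):
  p=np.array([.6231,.0345,z]); print(z,(proj('side',p)-[250,150])*5,(proj('scene',p)-[290,130])*5+[400,0])
```

```text
0.011 [234.71591856 300.02627439] [608.47904868 372.45618404]
0.028 [234.24427536 270.31196473] [608.79115829 345.32472323]
0.04 [233.90650215 249.03168888] [609.01543143 325.82882266]
```

View pics/b7.png

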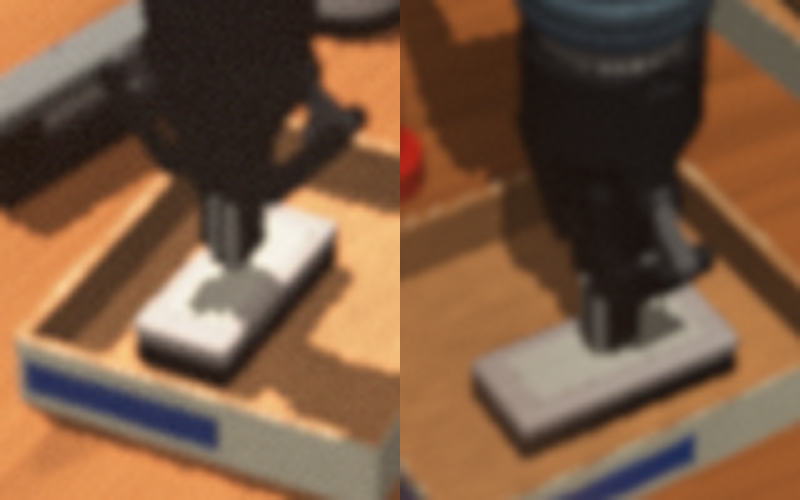

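Run:
```python
from h import *
o=sensors.get_obs(); print(o['eef_pos'],o['wrist_force'],o['opening'],o['q'])
for dz in (0,.01,.02):
  oo=dict(o); oo['eef_pos']=np.array(o['eef_pos'])+[0,0,dz]
  A=at('wrist',(37,56),.035,oo);B=at('wrist',(457,40),.035,oo)
  C=at('wrist',(268,135),.028,oo);D=at('wrist',(364,135),.028,oo); print(dz,A,B,np.linalg.norm(A-B),C,D,np.linalg.norm(C-D))
```

```text
[0.62301376 0.03447494 0.01079924] [ 0.36689585  0.51910222 -0.35894573] 0.005116906798786164 [-1.34659827e-01  5.20628553e-01  1.59770493e+00  1.52501472e-05
  1.02326304e+00 -1.76563045e-01]
0 [0.50292723 0.11930704 0.035     ] [0.67521093 0.13250166 0.035     ] 0.17278822402734156 [0.59694756 0.09015631 0.028     ] [0.64143373 0.09200097 0.028     ] 0.0445243973154562
0.01 [0.49464827 0.12016318 0.035     ] [0.6790891  0.13428887 0.035     ] 0.18498095605908063 [0.59538051 0.08901196 0.028     ] [0.64285807 0.09098066 0.028     ] 0.04751835636542581
0.02 [0.48636931 0.12101932 0.035     ] [0.68296727 0.13607609 0.035     ] 0.1971736880908196 [0.59381346 0.08786762 0.028     ] [0.64428241 0.08996036 0.028     ] 0.05051231541539542
```

Run:
```python
from h import *
def proj(n,p):
    m=vision.camera_model(n);E=np.array(m['extrinsics']);q=np.array(m['K'])@(E[:3,:3]@p+E[:3,3]);return q[:2]/q[2]
for xy in [(598,89),(642,90),(648,-20),(602,-21)]:
  for z in (4,28):
    p=np.array([*xy,z])/1000; print(xy,z,((proj('side',p)-[250,150])*5).round(),((proj('scene',p)-[290,130])*5+[400,0]).round())
w=cv2.cvtColor(cv2.imread('pics/w6.png'),6)
for c in (306,314,320,326,334): print(c,w[196:262:3,c].tolist())
```

```text
(598, 89) 4 [220. 394.] [686. 310.]
(598, 89) 28 [219. 352.] [688. 272.]
(642, 90) 4 [135. 364.] [737. 369.]
(642, 90) 28 [133. 322.] [739. 331.]
(648, -20) 4 [249. 237.] [525. 461.]
(648, -20) 28 [249. 196.] [525. 423.]
(602, -21) 4 [334. 264.] [477. 395.]
(602, -21) 28 [334. 223.] [475. 357.]
306 [100, 102, 101, 101, 103, 100, 106, 102, 100, 100, 102, 100, 103, 81, 76, 66, 61, 58, 55, 58, 60, 57]
314 [97, 99, 101, 97, 97, 98, 102, 97, 97, 95, 98, 98, 99, 62, 54, 55, 56, 59, 56, 58, 59, 61]
320 [99, 101, 101, 99, 101, 100, 96, 100, 98, 100, 100, 99, 99, 38, 15, 9, 7, 9, 8, 7, 9, 9]
326 [101, 99, 99, 100, 97, 98, 98, 98, 97, 98, 97, 98, 97, 63, 55, 59, 57, 58, 56, 57, 58, 56]
334 [126, 127, 109, 102, 106, 104, 105, 99, 103, 102, 157, 205, 212, 176, 139, 118, 85, 53, 55, 59, 60, 57]
```

The pad corners and the finger end (row 235, the same row as when it held the tee free) show the fingertips shut on top of the pad, about 17 mm short of the reported TCP. So I'll lift, open and go lower in steps, watching the force.

carry_out(deltas="0 0 -40 0 0 0 1; 0 0 -40 0 0 0 0.25; 0 0 -40 0 0 0 0.25; 0 0 -40 0 0 0 0.25; 0 0 -40 0 0 0 0.25; 0 0 -10 0 0 0 0.25; 0 0 8 0 0 0 0.25; 0 0 14 0 0 0 0.25; 0 0 14 0 0 0 0.25; 0 0 14 0 0 0 0.25")

```text
time_s: 19.25
eef_pos: [0.6238, 0.0345, -0.0023]
eef_rot: [0.001, 0.692, 0.722, 0.0]
wrist_force: [0.2, -0.4, -0.1]
opening: 0.753
grasp_force: 0.0
```

carry_out(deltas="0 0 5 0 0 0 0.25; 0 0 8 0 0 0 0.25; 0 0 8 0 0 0 0.25")

```text
time_s: 19.62
eef_pos: [0.6227, 0.0345, -0.0115]
eef_rot: [-0.0, 0.692, 0.722, -0.0]
wrist_force: [-0.7, 0.3, 1.3]
opening: 0.75
grasp_force: 0.0
```

No contact at reported z = -0.0115, so the tips really do sit higher than reported. Closing now.

carry_out(deltas="0 0 0 0 0 0 1; 0 0 0 0 0 0 1; 0 0 0 0 0 0 1; 0 0 0 0 0 0 1")

```text
time_s: 20.12
eef_pos: [0.6234, 0.0344, -0.0108]
eef_rot: [0.0, 0.692, 0.722, 0.0]
wrist_force: [0.6, -0.0, 3.7]
opening: 0.543
grasp_force: 64.1
```

carry_out(deltas="0 0 -10 0 0 0 1; 0 0 -40 0 0 0 1; 0 0 -90 0 0 0 1; 0 0 -140 0 0 0 1; 0 0 -180 0 0 0 1; 0 0 -200 0 0 0 1; 0 0 -200 0 0 0 1")

```text
time_s: 21.0
eef_pos: [0.6236, 0.0344, 0.1899]
eef_rot: [0.001, 0.692, 0.722, 0.001]
wrist_force: [0.4, 0.3, -2.1]
opening: 0.544
grasp_force: 63.7
```

carry_out(deltas="-30 -20 0 0 0 0.15 1; -60 -43 0 0 0 0.3 1; -90 -65 0 0 0 0.45 1; -120 -87 0 0 0 0.6 1; -150 -108 0 0 0 0.75 1; -180 -130 0 0 0 0.9 1; -210 -152 0 0 0 1.05 1; -240 -174 0 0 0 1.2 1; -270 -195 0 0 0 1.35 1; -300 -217 0 0 0 1.5 1; -328 -237 0 0 0 1.66 1; -328 -237 0 0 0 1.66 1")

```text
time_s: 22.5
eef_pos: [0.3979, -0.3037, 0.1863]
eef_rot: [-0.001, 1.0, -0.026, -0.002]
wrist_force: [0.2, -0.0, -0.6]
opening: 0.543
grasp_force: 63.7
```

carry_out(deltas="0 0 0 0 0 0 1; 0 0 0 0 0 0 1")

```text
time_s: 22.75
eef_pos: [0.4002, -0.302, 0.188]
eef_rot: [-0.001, 1.0, -0.023, -0.0]
wrist_force: [0.9, 0.2, -1.5]
opening: 0.545
grasp_force: 63.7
```

Run:
```python
from h import *
o,im=snap('wrist','w8.png'); print(o['eef_pos'],o['opening'],o['eef_rot'],o['grasp_force'])
```

```text
[ 0.40018257 -0.3019898   0.18796388] 0.5447151352754956 [-6.78847071e-04  9.99745239e-01 -2.25568195e-02 -4.31236963e-04] 63.6945815384388
```

View pics/w8.png

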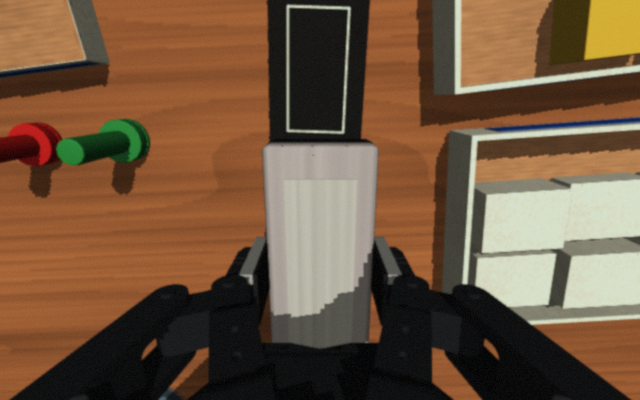

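The pad is held square, with its front top edge running from (265,145) to (376,144). The mat outline corners are (288,6), (350,8), (344,132) and (286,130).

Run:
```python
from h import *
o=sensors.get_obs(); p=np.array(o['eef_pos']); Rt=Rq(o['eef_rot']); print(Rt.round(3))
a=np.array([at('wrist',q,.004,o)*1000 for q in [(288,6),(350,8),(344,132),(286,130)]]); c=a.mean(0); print(a.round(),c)
u=(a[0]+a[1]-a[2]-a[3])/2; print(np.linalg.norm(u),'mat yaw',np.degrees(np.arctan2(u[1],u[0])),'tool yaw',np.degrees(np.arctan2(Rt[1,0],Rt[0,0])))
b=np.array([Rt.T@(at('wrist',q,p[2]+.0388,o)-p)*1000 for q in [(265,145),(376,144)]]); print('pad front edge tool',b.round(1))
print('mat centre in tool',(Rt.T@(c/1000-p))*1000)
```

```text
[[ 0.999 -0.045 -0.   ]
 [-0.045 -0.999  0.001]
 [-0.001 -0.001 -1.   ]]
[[ 562. -278.    4.]
 [ 557. -338.    4.]
 [ 437. -330.    4.]
 [ 442. -267.    4.]] [ 499.63569486 -303.15208687    4.        ]
119.94050730064019 mat yaw -4.7344794563315045 tool yaw -2.588987537413138
pad front edge tool [[ 55.1 -22.3 -38.8]
 [ 55.5  22.1 -38.8]]
mat centre in tool [ 99.37624266  -3.32093508 184.20426178]
```

carry_out(deltas="40 -1 0 0 0 0.037 1; 80 -3 0 0 0 0.037 1; 100 -3 30 0 0 0.037 1; 100 -3 75 0 0 0.037 1; 100 -3 120 0 0 0.037 1; 100 -3 160 0 0 0.037 1; 100 -3 183 0 0 0.037 1; 100 -3 193 0 0 0.037 1; 100 -3 198 0 0 0.037 1; 100 -3 199 0 0 0.037 1; 100 -3 199 0 0 0.037 1")

```text
time_s: 24.18
eef_pos: [0.5007, -0.3054, -0.0092]
eef_rot: [0.001, 0.999, -0.042, 0.001]
wrist_force: [0.1, 0.2, -1.4]
opening: 0.545
grasp_force: 63.7
```

carry_out(deltas="0 0 1.5 0 0 0 1; 0 0 1.5 0 0 0 1; 0 0 1.5 0 0 0 0.25; 0 0 1.5 0 0 0 0.25; 0 0 1.5 0 0 0 0.25; 0 0 1.5 0 0 0 0.25; 0 0 -40 0 0 0 0.25; 0 0 -90 0 0 0 0.25; 0 0 -140 0 0 0 0.25; 0 0 -199 0 0 0 0.25; -70 0 -199 0 0 0 0.25; -100 0 -199 0 0 0 0.25")

```text
time_s: 25.68
eef_pos: [0.399, -0.2963, 0.1896]
eef_rot: [0.001, 0.999, -0.042, 0.0]
wrist_force: [-0.9, -0.5, -0.4]
opening: 0.749
grasp_force: 0.0
```

Run:
```python
from h import *
o,im=snap('wrist','w9.png'); print(o['eef_pos'],o['eef_rot'])
cv2.imwrite('pics/w9c.png',cv2.resize(im[0:200,200:440],(720,600)))
```

```text
[ 0.39901838 -0.29628954  0.18959213] [ 6.39766517e-04  9.99121461e-01 -4.19020749e-02  3.37033669e-04]
```

View pics/w9c.png

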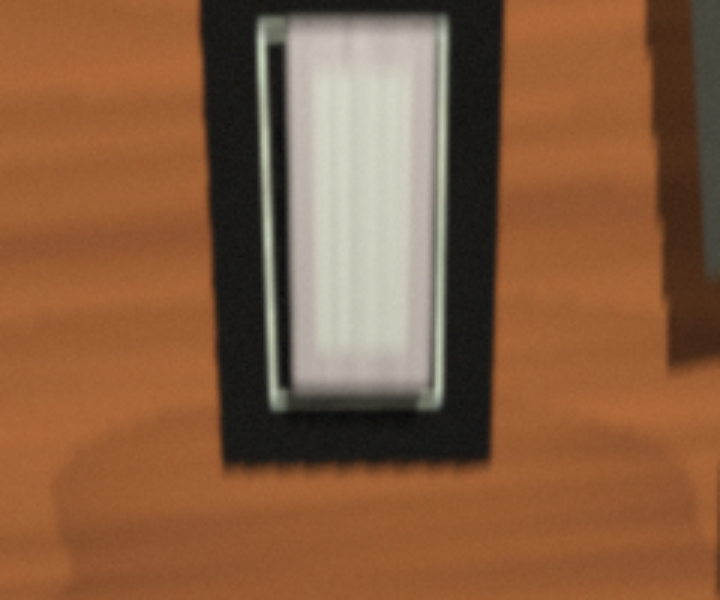

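The pad lies in the outline, about 2–3 mm off centre and parallel to it. Now I return the stamps, replaying the commanded displacements in reverse, starting with the oblong.

carry_out(deltas="-2 -48 -19 0 0 -0.14 0.4; -4 -96 -19 0 0 -0.28 0.4; -6 -144 -19 0 0 -0.42 0.4; -8 -192 -19 0 0 -0.56 0.4; -10 -240 -19 0 0 -0.7 0.4; -12 -288 -19 0 0 -0.84 0.4; -14 -336 -19 0 0 -0.98 0.4; -16 -384 -19 0 0 -1.12 0.4; -18 -432 -19 0 0 -1.26 0.4; -20 -480 -19 0 0 -1.4 0.4; -21.5 -528 -19 0 0 -1.54 0.4; -22.7 -572 -19 0 0 -1.655 0.4")

```text
time_s: 27.22
eef_pos: [0.4257, 0.2772, 0.2079]
eef_rot: [0.0, 0.705, 0.709, 0.0]
wrist_force: [-0.1, -0.1, -0.7]
opening: 0.601
grasp_force: 0.0
```

carry_out(deltas="0 0 0 0 0 0 0.4; 0 0 0 0 0 0 0.4; 0 0 0 0 0 0 0.4")

```text
time_s: 27.6
eef_pos: [0.4259, 0.2745, 0.2077]
eef_rot: [0.0, 0.708, 0.706, -0.0]
wrist_force: [0.2, -0.7, 0.1]
opening: 0.599
grasp_force: 0.0
```

carry_out(deltas="0 0 50 0 0 0 0.4; 0 0 100 0 0 0 0.4; 0 0 140 0 0 0 0.4; 0 0 153 0 0 0 0.4; 0 0 153 0 0 0 0.4; 0 0 153 0 0 0 1; 0 0 153 0 0 0 1; 0 0 153 0 0 0 1; 0 0 110 0 0 0 1; 0 0 60 0 0 0 1; 0 0 10 0 0 0 1; 0 0 0 0 0 0 1")

```text
time_s: 29.1
eef_pos: [0.4285, 0.2765, 0.2133]
eef_rot: [0.002, 0.707, 0.707, 0.004]
wrist_force: [-0.3, -0.5, -1.5]
opening: 0.279
grasp_force: 59.4
```

carry_out(deltas="-20 5 0 0 0 0 1; -65 30 0 0 0 0 1; -115 55 0 0 0 0 1; -165 80 0 0 0 0 1; -215 105 0 0 0 0 1; -265 130 0 0 0 0 1; -300 143 0 0 0 0 1; -314 146 0 0 0 0 1; -314 146 0 0 0 0 1; -314 146 40 0 0 0 1; -314 146 90 0 0 0 1; -314 146 120 0 0 0 1")

```text
time_s: 30.6
eef_pos: [0.5698, -0.0361, 0.0853]
eef_rot: [-0.002, 0.706, 0.708, -0.001]
wrist_force: [0.1, -0.3, -0.7]
opening: 0.28
grasp_force: 59.3
```

carry_out(deltas="0 0 20 0 0 0 1; 0 0 29 0 0 0 1; 0 0 33 0 0 0 1; 0 0 33 0 0 0 1")

```text
time_s: 31.1
eef_pos: [0.5723, -0.0373, 0.0573]
eef_rot: [0.0, 0.707, 0.708, 0.0]
wrist_force: [-4.8, 3.3, 11.3]
opening: 0.285
grasp_force: 60.9
```

carry_out(deltas="0 0 -1 0 0 0 1; 0 0 -1 0 0 0 0.4; 0 0 -1 0 0 0 0.4; 0 0 -1 0 0 0 0.4; 0 0 -50 0 0 0 0.4; 0 0 -100 0 0 0 0.4; 0 0 -153 0 0 0 0.4; 50 -10 -153 0 0 0 0.4; 100 -20 -153 0 0 0 0.4; 150 -32 -153 0 0 0 0.4; 200 -45 -153 0 0 0 0.4; 250 -55 -153 0 0 0 0.4")

```text
time_s: 32.6
eef_pos: [0.5163, 0.2129, 0.2078]
eef_rot: [0.0, 0.707, 0.707, 0.0]
wrist_force: [0.9, 1.3, -0.0]
opening: 0.603
grasp_force: 0.0
```

carry_out(deltas="50 -10 0 0 0 0 0.4; 74 -13.5 0 0 0 0 0.4; 74 -13.5 0 0 0 0 0.4; 74 -13.5 40 0 0 0 0.4; 74 -13.5 90 0 0 0 0.4; 74 -13.5 130 0 0 0 0.4; 74 -13.5 149 0 0 0 0.4; 74 -13.5 149 0 0 0 0.4; 74 -13.5 149 0 0 0 1; 74 -13.5 149 0 0 0 1; 74 -13.5 149 0 0 0 1; 74 -13.5 149 0 0 0 1")

```text
time_s: 34.1
eef_pos: [0.5049, 0.2861, 0.0611]
eef_rot: [0.001, 0.707, 0.707, 0.002]
wrist_force: [-0.9, -0.0, 6.3]
opening: 0.241
grasp_force: 58.5
```

carry_out(deltas="0 0 -50 0 0 0 1; 0 0 -100 0 0 0 1; 0 0 -149 0 0 0 1; -50 10 -149 0 0 0 1; -100 25 -149 0 0 0 1; -150 40 -149 0 0 0 1; -200 52 -149 0 0 0 1; -245 62 -149 0 0 0 1; -267.5 65 -149 0 0 0 1; -267.5 65 -149 0 0 0 1; -267.5 65 -100 0 0 0 1; -267.5 65 -50 0 0 0 1")

```text
time_s: 35.6
eef_pos: [0.5692, 0.019, 0.109]
eef_rot: [0.001, 0.707, 0.707, 0.001]
wrist_force: [-0.2, -0.2, -1.2]
opening: 0.238
grasp_force: 58.9
```

carry_out(deltas="0 0 25 0 0 0 1; 0 0 42 0 0 0 1; 0 0 49 0 0 0 1; 0 0 49 0 0 0 1")

```text
time_s: 36.1
eef_pos: [0.5696, 0.0182, 0.0614]
eef_rot: [0.001, 0.707, 0.707, 0.001]
wrist_force: [0.9, 1.2, -0.3]
opening: 0.241
grasp_force: 58.9
```

carry_out(deltas="0 0 2 0 0 0 1; 0 0 2 0 0 0 1; 0 0 2 0 0 0 0.4; 0 0 2 0 0 0 0.4; 0 0 2 0 0 0 0.4; 0 0 -50 0 0 0 0.4; 0 0 -100 0 0 0 0.4; 0 0 -149 0 0 0 0.4; 50 2 -149 0 0 0 0.4; 100 4 -149 0 0 0 0.4; 150 6 -149 0 0 0 0.4; 200 8 -149 0 0 0 0.4")

```text
time_s: 37.6
eef_pos: [0.5763, 0.2195, 0.2086]
eef_rot: [0.0, 0.707, 0.707, -0.0]
wrist_force: [0.4, -0.4, -0.3]
opening: 0.602
grasp_force: 0.0
```

carry_out(deltas="50 3 0 0 0 0 0.4; 78.5 3.5 0 0 0 0 0.4; 78.5 3.5 0 0 0 0 0.4; 78.5 3.5 40 0 0 0 0.4; 78.5 3.5 90 0 0 0 0.4; 78.5 3.5 130 0 0 0 0.4; 78.5 3.5 149 0 0 0 0.4; 78.5 3.5 149 0 0 0 0.4; 78.5 3.5 149 0 0 0 1; 78.5 3.5 149 0 0 0 1; 78.5 3.5 149 0 0 0 1; 78.5 3.5 149 0 0 0 1")

```text
time_s: 39.1
eef_pos: [0.5812, 0.297, 0.0623]
eef_rot: [0.001, 0.707, 0.707, 0.002]
wrist_force: [-1.3, 0.1, 7.2]
opening: 0.175
grasp_force: 58.6
```

carry_out(deltas="0 0 -50 0 0 0 1; 0 0 -100 0 0 0 1; 0 0 -149 0 0 0 1; -50 -5 -149 0 0 0 1; -100 -10 -149 0 0 0 1; -150 -15 -149 0 0 0 1; -200 -15.5 -149 0 0 0 1; -218 -15.5 -149 0 0 0 1; -218 -15.5 -149 0 0 0 1; -218 -15.5 -100 0 0 0 1; -218 -15.5 -50 0 0 0 1; -218 -15.5 -20 0 0 0 1")

```text
time_s: 40.6
eef_pos: [0.5628, 0.0805, 0.0772]
eef_rot: [-0.001, 0.706, 0.708, -0.001]
wrist_force: [0.7, 0.1, -0.7]
opening: 0.175
grasp_force: 58.9
```

carry_out(deltas="0 0 12 0 0 0 1; 0 0 19 0 0 0 1; 0 0 19 0 0 0 1")

```text
time_s: 40.98
eef_pos: [0.5662, 0.0791, 0.0628]
eef_rot: [0.001, 0.707, 0.707, 0.001]
wrist_force: [0.4, 0.8, 0.1]
opening: 0.18
grasp_force: 58.9
```

carry_out(deltas="0 0 2 0 0 0 1; 0 0 2 0 0 0 1; 0 0 2 0 0 0 0.4; 0 0 2 0 0 0 0.4; 0 0 2 0 0 0 0.4; 0 0 -50 0 0 0 0.4; 0 0 -100 0 0 0 0.4; 0 0 -149 0 0 0 0.4; -40 5 -149 0 0 0 0; -78.5 10.5 -149 0 0 0 0; -78.5 10.5 -149 0 0 0 0; -78.5 10.5 -149 0 0 0 0")

```text
time_s: 42.48
eef_pos: [0.5746, 0.0002, 0.2094]
eef_rot: [-0.0, 0.707, 0.707, -0.0]
wrist_force: [0.4, -0.9, -0.1]
opening: 0.995
grasp_force: 0.0
```

Run:
```python
from h import *
o,im=snap('wrist','w10.png'); print(o['eef_pos'],o['eef_rot'])
s=vision.camera('scene')
f=lambda i:cv2.resize(i[20:260,230:440],(400,457))
a=f(cv2.imread('pics/wrist0.png')); b=f(im)
t=cv2.resize(s[130:260,130:400],(297,143))
t=np.hstack([cv2.resize(s[185:265,130:210],(143,143)),cv2.resize(s[140:250,250:390],(657,143*1))])
cv2.imwrite('pics/fin.png',np.vstack([np.hstack([a,b]),t]))
```

```text
[5.74625040e-01 1.54402435e-04 2.09420262e-01] [-4.44503227e-04  7.07317606e-01  7.06895753e-01 -4.78076043e-05]
```

View pics/fin.png

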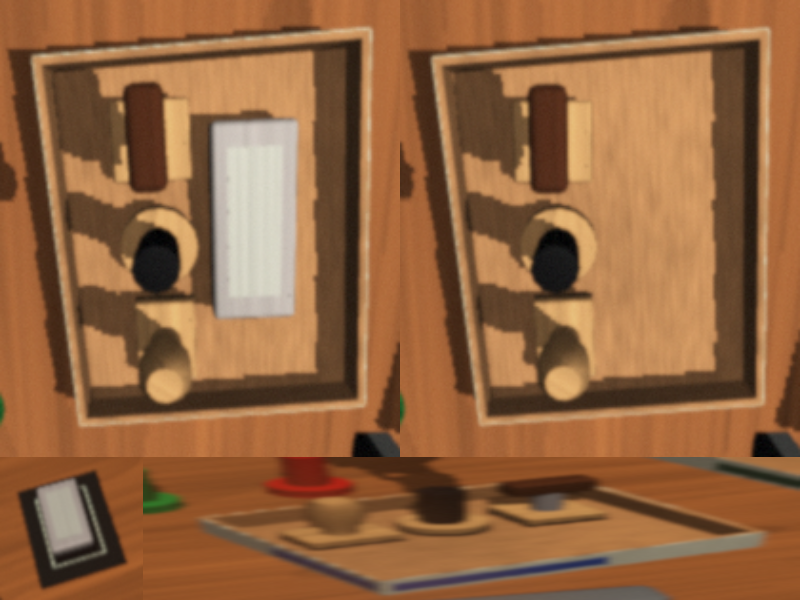

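The before and after views match within 1–2 mm. All three stamps are upright on their starting spots and the pad is in the outline, so I'm handing in.

```bash
python3 -c "
from bench import ctrl; print(ctrl.hand_in())"
```

```text
the job is handed in; nothing more can be done
None
```

I handed the job in at about 43 s of the 144 s allowed; it returned no verdict, but in the last pictures the ink pad lies flat in the mat's outline and all three stamps stand upright within about 2 mm of their starting spots.

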